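# Load a backup drive into the docking station

## Task

Take the hard drive with the blue label out of its stand and load it into the docking station: label towards the station's front, push the sprung dust flap open with the drive's lower end, keep it held open as the drive goes in, and press the drive down until you feel it fully home on its connector, without forcing it. Then let go; leave everything else on the desk as it is.

Things in the scene. Friction and masses are not known exactly. Their poses are not given: they have to be found in the camera images.
- blue_drive_center (a point): The hard drive to load, 0.34 to 0.50 kg: an aluminium slab 20 x 102 x 147 mm (its x, y, z), blue label on its -x face, blue tab on its top end, green circuit board on its +x face. This point is its centre, 73.5 mm above its lower end. It stands upright, connector end down, in one of the stand's two bays.
- blue_drive_blade (a point): Point at the drive's lower end, under its contact blade, which sits off centre in a notch of that end: 26 mm towards +y and 2 mm towards +x from the drive's middle.
- red_drive_center (a point): A drive of the same size with a red label and tab, in the other bay, 64 mm away; its centre. It stays.
- stand_top (a point): Grey drive stand, fixed, 130 x 134 x 45 mm. This point is the middle of its top face. Two bays lie 32 mm to either side of it along its x; each is 24 x 106 mm (x, y) and 38 mm deep, so a drive stands 109 mm out of it.
- dock_slot (a point): White docking station, 84 x 136 x 75 mm (x, y, z), front face towards its -x, on soft rubber feet that give about 1 mm per 6 N of downward push, at most 4 mm; otherwise fixed. This point is the centre of the slot's mouth in the top face, 75 mm above the desk. The slot is 23 x 105 mm (x, y), 50 mm deep, with a 2 mm bevel. A drive fully home, label towards -x, has its centre 23.5 mm above this point.
- dock_socket (a point): The socket on the slot's floor, 50 mm under the mouth, hidden; the drive's blade point meets it when home. Over the last 3 mm sprung contacts grip the blade: they stop the drive's own weight and take a push of 10 to 15 N, give way with a click, and then the drive's end lands on the floor. Pushing down with over 30 N is forcing it.
- flap (a joint): Grey dust flap that shuts the slot 6 mm below the mouth, hinged under the top face on the far (+x) side; the drive's end swings it down into the slot against its spring. Rad, 0 = shut, about 1.1 with a drive in. It resists with 2 to 10 N until the drive's end slips past its lip (about 37 mm down), then leans on the drive's +x face with 2 to 3 N. Shuts by itself.
- cream_tube: Yellow hand cream tube standing on its white cap, 44 mm across, 140 mm tall; origin under its centre. Stays.
- paper_roll: White roll of receipt paper standing on end, 58 mm across, 57 mm tall; origin under its centre. Stays.
- mouse: Grey computer mouse, 100 x 58 x 35 mm; origin under its centre. Stays.
There are look-alikes about, which are no part of the job. What is shaped like the part that bears blue_drive_center but orange is not meant.

How it is judged:
On the way, in this order (a step that is already met when the one before it is completed fails the run):
1. The blue-label drive has been lifted clear of the stand (height (world z) of blue_drive_center above 0.125 m and angle between blue_drive_center's own z axis and vertical below 0.3 rad), for 0.1 s.
2. The drive is in the slot and holds the flap open (value of joint flap above 0.8 rad and z of blue_drive_center in the frame of dock_slot below 0.04 m), for 0.1 s.
At the end, for the whole second after the job is handed in: The blue-label drive stands released and at rest in the docking station, fully home: its centre at most 25 mm above the slot's mouth (23.5 mm is home), its blade within 5 mm of the socket (label to the front), upright within 0.05 rad, the flap held open behind it (z of blue_drive_center in the frame of dock_slot below 0.025 m and distance between blue_drive_blade and dock_socket below 0.005 m and angle between blue_drive_center's own z axis and vertical below 0.05 rad and value of joint flap above 0.8 rad and linear speed of blue_drive below 0.01 m/s); the robot touches nothing.
It fails at once if The drive is forced: the contact forces between it and the station add up to more than 75 N (a drive at home is gripped with about 30 N in all, so this is a push of some 35 N) (contact force between blue_drive and dock above 75 N).
It fails at once if The red-label drive is moved more than 15 mm (distance of red_drive_center from where it was at the start of the episode above 0.015 m).
It fails at once if The cream tube is moved more than 15 mm (distance of cream_tube from where it was at the start of the episode above 0.015 m).
It fails at once if The paper roll is moved more than 15 mm (distance of paper_roll from where it was at the start of the episode above 0.015 m).
It fails at once if The mouse is moved more than 15 mm (distance of mouse from where it was at the start of the episode above 0.015 m).
It also fails if it takes over 50 s, if anything falls off the work surface, if the arm or the gripper's body presses on something with over 40 N, if the wrist force passes 120 N, or if a joint passes its speed limit or range.

## Robot

A 6-joint arm with a two-finger parallel gripper is mounted at the origin on the work surface. World frame = base frame: x ahead of the robot, y to its left, z up, the work surface at z = 0. Lengths are in m, angles in rad, forces in N, time in s.
With the tool pointing down it reaches from about 0.35 to 0.775 m from the base axis. Payload 7.3 kg.
Tool frame: the origin (TCP) lies at the very end of the fingers, on their centre line; the grasp point (between the pads) lies grip_point_offset behind it (grip_point_offset is the distance from the TCP to the grasp point, in m); z points along the fingers, y is the direction in which the jaws open and shut (so a half turn about z gives the same grasp; the last joint's range is limited). The gripper opens to 92 mm and grips with 3 to 60 N. Pads are 19 mm wide; open, the fingers measure 130 mm over their backs; the gripper's body (75 mm by 190 mm) begins 47 mm behind the grasp point.
Start: joints at [1.037, 0.342, 1.524, -0, 1.275, -0.146], TCP at [0.199, 0.486, 0.227] pointing down, gripper open.
Joint ranges: [-2.53, 2.53], [-0.77, 2.02], [0.04, 2.7], [-1, 4.14], [0.28, 2.66], [-3.11, 3.11]. Speed limits (rad/s): [2.57, 2.57, 3.14, 3.14, 3.14, 3.14].

## Interface

Orientations are given as [roll, pitch, yaw] about the fixed x, y, z axes, in that order (R = Rz(yaw) Ry(pitch) Rx(roll)).
In Python, from cell import * gives the robot as it stands.
- The arm moves only by the shell command python3 -m inch 'ROWS' [OPENING] [FORCE]. ROWS is JSON, a list that holds one entry, the list of rows, each a list of 4 numbers: the shift along the tool's x, y, z in mm, then the turn about the tool's z in rad. In form: [[[x, y, z, roll], ...]]. A call has 1 to 10 rows; each row shifts and turns the commanded pose from where the row before left it, along the tool's axes as they then stand; what a row does not reach is not made up. A row lasts 1/8 s, in which the tool goes at most 62.5 mm and 10.7 degrees, less where a joint would pass 70% of its speed; a pose out of reach is approached as far as the arm can. A call with a gripper value outside its range is refused whole. OPENING is the closure, from -1 (fully open) to 1 (shut), set as the call begins (- or left out, the last holds). The fingers move at their own pace and stop on an object; FORCE is the grip in N (left out, the last holds). Time passes only in rows, so rows that do not move let the fingers close. It gives the time, the measured TCP pose, the force and the opening at its end, in the units of the state.
- observe(): the state, without advancing time (a new reading comes with each control period).
- read_camera(name): name is "scene" or "top" or "wrist"; returns a dict with "img" (420x560x3 uint8, blue, green, red), "fx", "fy", "cx", "cy" (pixels), "eye" and "rotation" of the camera in the world; the wrist camera has in their place "T_tool_cam" (4x4, takes a point from camera to tool coordinates, whose origin is the TCP and whose axes are the flange's). Camera axes: x right, y down, z forward; pixel columns grow to the right and rows downward; lengths in m; the calibration is good to about 2 mm. A picture is of the moment at which its call begins: read the wrist's pose just before it. There is no depth.
- hand_in(): hands the job in, once; it reports no verdict.
Trained networks look in the newest picture that a camera, given by its name, has taken for a name from the list of things; names that differ only in an ending like _2 or _b are one class to them, and where a whole thing is asked for, a point or a joint stands for the part that bears it (a point fixed in the world has none). Each returns a list of dicts, best first, with "conf" (0 to 1); they miss things now and then, are a little off and sometimes report something else, mostly with a low value. They report only what shows in the picture. A call takes as long as a camera call. They do not tell look-alikes from the thing itself.
- boxes_of(camera, label): "at" ([row, column] in pixels, amid what is visible of it).
- place_of(camera, label): "at" ([row, column] in pixels: a listed point, or the origin of a listed thing).
The state is a dict: "time": time; "qpos": joint angles; "qvel": joint speeds; "joint_efforts": joint torques, N m; "tool_pos": TCP position; "tool_rot": TCP orientation; "contact_force": force on the tool from outside, world axes, zero at the start; "torque": the same for the moment, N m; "opening": finger opening in m.
Only numpy, scipy, OpenCV 4.12 (cv2) and the standard library are available. Lean on these libraries where they do the work, as an engineer would, in place of code of your own. Each camera call takes 0.05 s, during which the arm holds its last target. There are 200 camera calls.

## Working session

There is one attempt and no reset: what is moved stays moved. The work goes in short steps, Python scripts to look and compute and a shell command to move; the robot and the scene stay as the last step left them, time stands still between calls to the robot, and variables do not carry over. Pictures are saved under pics/ and viewed, about 8 in all and at most 12, crops included, and the job is handed in when it is done.

```bash
ls; mkdir -p pics; cat > h.py <<'E'
from cell import *
import numpy as np, cv2
from scipy.spatial.transform import Rotation as R
def cam(name):
    o=observe(); c=read_camera(name)
    if name=="wrist":
        Rt=R.from_euler('xyz',o['tool_rot']).as_matrix(); T=c['T_tool_cam']
        c['rotation']=Rt@T[:3,:3]; c['eye']=Rt@T[:3,3]+o['tool_pos']
    c['rotation']=np.array(c['rotation']); c['eye']=np.array(c['eye']); return c
def ray(c,at):
    return c['rotation']@np.array([(at[1]-c['cx'])/c['fx'],(at[0]-c['cy'])/c['fy'],1])
def atz(c,at,z):
    d=ray(c,at); return c['eye']+d*(z-c['eye'][2])/d[2]
def proj(c,p):
    q=c['rotation'].T@(np.array(p)-c['eye']); return np.array([c['cy']+c['fy']*q[1]/q[2],c['cx']+c['fx']*q[0]/q[2]])
def tri(cs,ats):
    A=np.zeros((3,3));b=np.zeros(3)
    for c,a in zip(cs,ats):
        d=ray(c,a);d/=np.linalg.norm(d);P=np.eye(3)-np.outer(d,d);A+=P;b+=P@c['eye']
    return np.linalg.solve(A,b)
E
cat > a.py <<'E'
from h import *
np.set_printoptions(precision=3,suppress=True)
o=observe();print({k:np.round(v,3) for k,v in o.items()})
ims=[]
for n in ("scene","top"):
    c=cam(n);ims.append(c['img']);print(n,c['eye'])
    for l in ("blue_drive_center","red_drive_center","stand_top","dock_slot","blue_drive_blade","dock_socket","cream_tube","paper_roll","mouse"):
        print(l,[(np.round(d['at']),round(d['conf'],2),atz(c,d['at'],{'b':.08,'r':.08,'s':.045,'d':.075}.get(l[0],0))[:2]) for d in place_of(n,l)[:4]])
    cv2.imwrite(f'pics/{n}1.png',cv2.resize(c['img'],(800,600)))
E
python3 a.py
```

```text
pics
{'time': np.float64(0.0), 'qpos': array([ 1.037,  0.343,  1.525, -0.   ,  1.275, -0.146]), 'qvel': array([ 0.   , -0.   , -0.   ,  0.   ,  0.001, -0.   ]), 'joint_efforts': array([ -0.   , -43.124, -24.422,   0.072,   0.056,  -0.   ]), 'tool_pos': array([0.198, 0.486, 0.226]), 'tool_rot': array([-3.14 , -0.   ,  2.754]), 'contact_force': array([-0.645,  0.037,  0.692]), 'torque': array([ 0.083, -0.015, -0.042]), 'opening': np.float64(0.092)}
scene [0.954 0.463 0.775]Traceback (most recent call last):
  File "a.py", line 8, in <module>
    print(l,[(np.round(d['at']),round(d['conf'],2),atz(c,d['at'],{'b':.08,'r':.08,'s':.045,'d':.075}.get(l[0],0))[:2]) for d in place_of(n,l)[:4]])
                                                   ~~~^^^^^^^^^^^^^^^^^^^^^^^^^^^^^^^^^^^^^^^^^^^^^^^^^^^^^^^^^^^
  File "h.py", line 13, in atz
    d=ray(c,at); return c['eye']+d*(z-c['eye'][2])/d[2]
                                                   ~^^^
IndexError: invalid index to scalar variable.
```

The camera's rotation seems to be given as roll/pitch/yaw, so I'll convert it.

```bash
python3 - <<'E'
s=open('h.py').read()
s=s.replace("c['rotation']=np.array(c['rotation']);","r=np.array(c['rotation']); c['rotation']=r if r.ndim==2 else R.from_euler('xyz',r).as_matrix();")
open('h.py','w').write(s)
E
python3 a.py
```

```text
{'time': np.float64(0.1), 'qpos': array([ 1.037,  0.343,  1.525,  0.   ,  1.275, -0.146]), 'qvel': array([-0.   , -0.002, -0.   , -0.001,  0.002,  0.   ]), 'joint_efforts': array([  0.001, -43.2  , -24.469,   0.072,   0.053,  -0.   ]), 'tool_pos': array([0.198, 0.486, 0.226]), 'tool_rot': array([-3.14 , -0.   ,  2.754]), 'contact_force': array([ 0.787, -0.294, -0.451]), 'torque': array([ 0.011, -0.056, -0.043]), 'opening': np.float64(0.092)}
scene [0.954 0.463 0.775]
blue_drive_center [(array([241., 418.]), 0.76, array([0.438, 0.267])), (array([296., 263.]), 0.76, array([0.748, 0.166])), (array([268., 366.]), 0.71, array([0.564, 0.245]))]
red_drive_center [(array([287., 341.]), 0.83, array([0.628, 0.242]))]
stand_top []
dock_slot [(array([142., 256.]), 0.63, array([ 0.507, -0.174]))]
blue_drive_blade [(array([320., 275.]), 0.93, array([0.762, 0.216])), (array([269., 401.]), 0.62, array([0.514, 0.288]))]
dock_socket [(array([284., 342.]), 0.6, array([0.62 , 0.239])), (array([156., 264.]), 0.59, array([ 0.522, -0.12 ]))]
cream_tube [(array([255., 211.]), 0.97, array([ 0.752, -0.016]))]
[... 262 characters left out ...]
8, 0.24 ])), (array([288., 133.]), 0.63, array([0.442, 0.259])), (array([283., 296.]), 0.34, array([ 0.447, -0.01 ]))]
red_drive_center [(array([179., 148.]), 0.71, array([0.623, 0.238]))]
stand_top []
dock_slot [(array([246., 399.]), 0.87, array([ 0.507, -0.186]))]
blue_drive_blade [(array([121., 189.]), 0.89, array([0.722, 0.17 ])), (array([275., 144.]), 0.74, array([0.464, 0.241])), (array([216., 144.]), 0.6, array([0.561, 0.244]))]
dock_socket [(array([249., 376.]), 0.9, array([ 0.502, -0.148]))]
cream_tube [(array([117., 296.]), 0.68, array([ 0.753, -0.019]))]
paper_roll []
mouse [(array([279., 296.]), 0.58, array([ 0.448, -0.014])), (array([200., 296.]), 0.45, array([ 0.594, -0.015]))]
```

View pics/scene1.png

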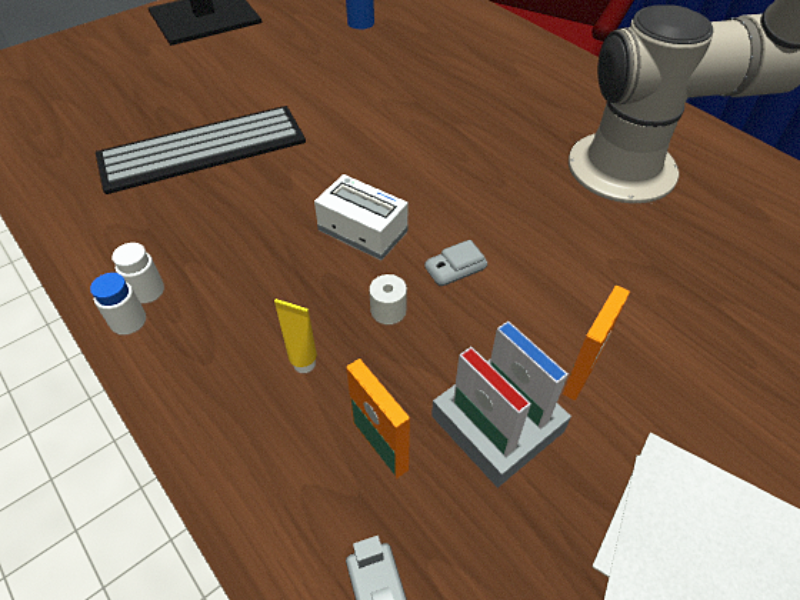

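View pics/top1.png

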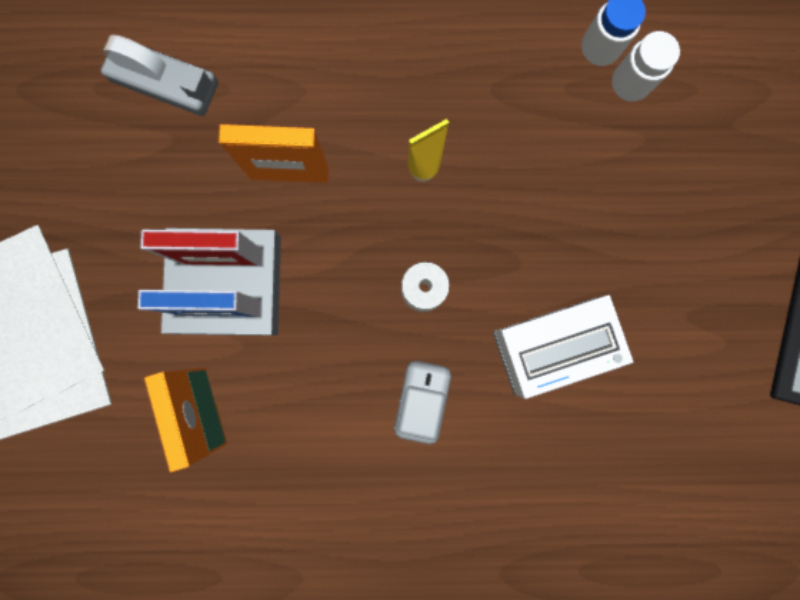

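The blue-label drive is the one at scene (530,350) and top (188,300), in the stand's front bay. The red drive is at (492,380), and the two orange look-alikes at (378,415) and (600,340) stand outside the stand. The dock is at top (565,345), with ports on its +x side and a blue stripe on its front edge. Next I'll measure the tab and dock by colour, and enlarge a crop to confirm.

```bash
cat > b.py <<'E'
from h import *
np.set_printoptions(precision=4,suppress=True)
import cell
print('gpo',getattr(cell,'grip_point_offset',None))
c=cam('top');hsv=cv2.cvtColor(c['img'],cv2.COLOR_BGR2HSV)
roi=lambda m:(m&(np.indices(m.shape)[1]<200)).astype(np.uint8)
def rect(m,z,name):
    n,lab,st,_=cv2.connectedComponentsWithStats(m.astype(np.uint8))
    k=1+np.argmax(st[1:,4]); cnt=cv2.findContours((lab==k).astype(np.uint8),0,2)[0][0].reshape(-1,2)
    P=np.array([atz(c,(v,u),z)[:2] for u,v in cnt])
    r=cv2.minAreaRect((P*1000).astype(np.float32)); print(name,st[k],r,); return r
H,S,V=[hsv[...,i] for i in range(3)]
rect(roi((H>100)&(H<125)&(S>120)&(V>100)),.154,'blue')
rect(roi(((H<5)|(H>175))&(S>150)&(V>140)),.154,'red')
m=(V<200)|(S>60); box=np.zeros_like(m); 
g=((S<40)&(V>225)).astype(np.uint8); g[:, :330]=0;g[:,460:]=0;g[:180]=0;g[300:]=0
rect(g,.075,'docktop')
cnt=max(cv2.findContours(g,0,2)[0],key=cv2.contourArea); fill=np.zeros_like(g);cv2.drawContours(fill,[cnt],-1,1,-1)
rect((fill==1)&(g==0),.075,'slot')
a=cv2.resize(c['img'][195:295,335:455],None,fx=4,fy=4,interpolation=cv2.INTER_CUBIC)
b=cv2.resize(cam('scene')['img'][215:315,290:410],None,fx=4,fy=4,interpolation=cv2.INTER_CUBIC)
cv2.imwrite('pics/crop1.png',np.vstack([a,b])[:, :])
E
python3 b.py
```

```text
gpo 0.0188
blue [ 99 205  65  10 629] ((565.8228759765625, 240.05340576171875), (95.75335693359375, 13.583653450012207), 89.55137634277344)
red [101 163  64  10 575] ((629.7827758789062, 239.0235595703125), (95.45790100097656, 13.734086990356445), 87.99812316894531)
docktop [ 352  207   91   71 2370] ((513.7802124023438, -182.6499481201172), (83.23602294921875, 135.760986328125), 17.50307846069336)
slot [ 363  225   71   42 1320] ((507.8129577636719, -184.7174835205078), (35.72496795654297, 117.90354919433594), 17.5635986328125)
```

View pics/crop1.png

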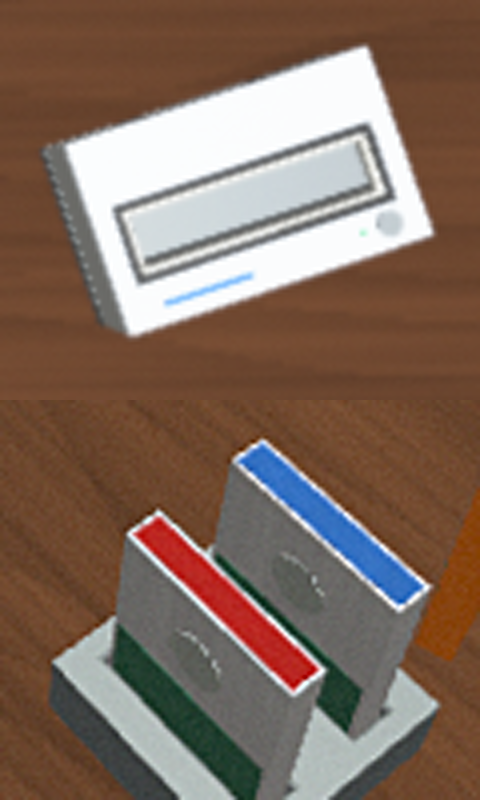

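```bash
python3 -m inch '[[[-43.4,-8.9,0,0],[-43.4,-8.9,0,0],[-43.4,-8.9,0,0],[-43.4,-8.9,0,0],[-43.4,-8.9,0,0],[-43.4,-8.9,0,0],[-43.4,-8.9,0,0],[-43.4,-8.9,0,0],[-43.4,-8.9,0,0],[-43.4,-8.9,0,0]]]' 0.0
python3 -m inch '[[[0,0,0,0.169],[0,0,0,0.169],[0,0,0,0.169],[0,0,0,0.169],[0,0,0,0.169],[0,0,0,0.169],[0,0,0,0.169],[0,0,0,0]]]'
python3 - <<'E'
from h import *
c=cam('wrist');cv2.imwrite('pics/w1.png',c['img'])
T=c['T_tool_cam'];print(np.round(T,3),c['fx'])
for p in [(.566,.24,.154),(.566,.29,.154),(.566,.19,.154),(.63,.24,.154)]: print(proj(c,p))
E
```

```text
time: 2.45
tool_pos: [0.5678, 0.2386, 0.2267]
tool_rot: [3.141, 0.0, 2.754]
contact_force: [0.5, 1.1, 0.8]
opening: 0.0459
time: 3.45
tool_pos: [0.5666, 0.2395, 0.2267]
tool_rot: [-3.142, -0.0, 1.572]
contact_force: [-0.1, 0.0, 0.9]
opening: 0.046
[[ 0.001 -0.962 -0.274  0.074]
 [ 1.     0.     0.001 -0.   ]
 [-0.001 -0.274  0.962 -0.159]
 [ 0.     0.     0.     1.   ]] 361.91879463609996
[218.40967418 280.46271607]
[142.99614924 280.59581462]
[285.76372025 280.34384183]
[218.5917092  375.95185815]
```

View pics/w1.png

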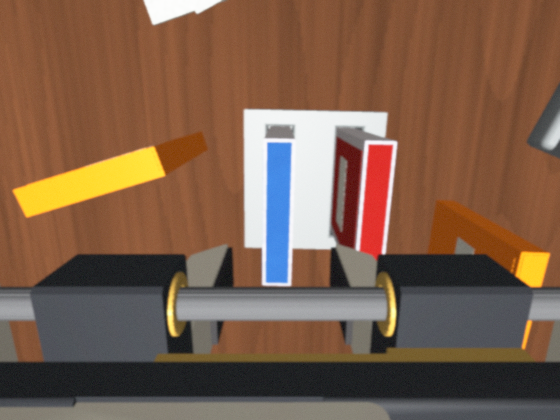

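The wrist view shows the blue tab at columns 265-291, rows 138-285, centred between the fingers, with the red drive clear to the right. I'll descend and grip.

```bash
python3 -m inch '[[[1,-2,20,0],[0,0,25,0],[0,0,25,0],[0,0,25,0],[0,0,17,0],[0,0,10,0],[0,0,0,0]]]'
python3 -m inch '[[[0,0,0,0],[0,0,0,0],[0,0,0,0],[0,0,0,0],[0,0,0,0]]]' 1 40
```

```text
time: 4.38
tool_pos: [0.5645, 0.2405, 0.1044]
tool_rot: [-3.141, 0.0, 1.571]
contact_force: [0.4, 0.6, 0.1]
opening: 0.0458
time: 5.0
tool_pos: [0.5648, 0.2406, 0.1052]
tool_rot: [3.141, -0.0, 1.571]
contact_force: [-0.8, 0.5, 4.3]
opening: 0.0199
```

```bash
python3 -m inch '[[[0,0,-8,0],[0,0,-15,0],[0,0,-20,0],[0,0,-20,0],[0,0,-20,0],[0,0,-20,0],[0,0,-17,0],[0,0,0,0],[0,0,0,0]]]'
python3 -m inch '[[[-35,-1.3,0,0],[-50,-1.8,0,0],[-55,-1.8,0,0],[-55,-1.8,0,0],[-60,-1.8,0,0],[-60,-1.8,0,0],[-60,-1.8,0,0],[-60,-1.8,0,0],[-60,-1.8,0,0],[-54,-1.8,0,0]]]'
python3 -m inch '[[[0,0,0,-0.1],[0,0,0,-0.106],[0,0,0,-0.1],[0,0,0,0],[0,0,0,0],[0,0,0,0]]]'
python3 - <<'E'
from h import *
c=cam('wrist');cv2.imwrite('pics/w2.png',c['img'])
print(place_of('wrist','dock_slot')[:3],place_of('wrist','blue_drive_blade')[:2])
o=observe();print(o['tool_pos'],o['tool_rot'],o['contact_force'],o['opening'])
E
```

```text
time: 6.12
tool_pos: [0.5642, 0.2404, 0.2242]
tool_rot: [-3.141, 0.0, 1.571]
contact_force: [-0.3, -0.3, -4.8]
opening: 0.0199
time: 7.38
tool_pos: [0.5463, -0.3104, 0.2235]
tool_rot: [-3.14, -0.001, 1.57]
contact_force: [0.3, -0.4, -3.9]
opening: 0.0198
time: 8.12
tool_pos: [0.5471, -0.3083, 0.2245]
tool_rot: [-3.141, -0.0, 1.876]
contact_force: [0.1, 0.8, -4.3]
opening: 0.02
[] []
[ 0.54714678 -0.30841369  0.22466863] [ 3.14152577e+00 -1.15040299e-04  1.87636427e+00] [-0.21271332 -0.34608749 -3.52824793] 0.01985665901883362
```

View pics/w2.png

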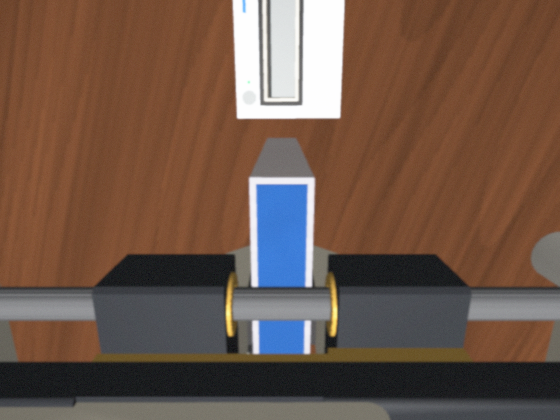

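```bash
python3 - <<'E'
from h import *
c=cam('wrist');g=c['img'].sum(2).astype(int)//3
for r in (20,40,60,80): print('r',r,list(g[r-3:r+4,228:350].mean(0).astype(int)))
print('col 281',list(g[85:200,278:285].mean(1).astype(int)))
for r in (142,155,170): print('d',r,list(g[r-1:r+2,245:320].mean(0).astype(int)))
a=cv2.resize(c['img'][0:195,215:350],None,fx=3,fy=3,interpolation=cv2.INTER_CUBIC)
cv2.imwrite('pics/w2c.png',a)
E
```

```text
r 20 [np.int64(85), np.int64(84), np.int64(85), np.int64(88), np.int64(113), np.int64(176), np.int64(237), np.int64(252), np.int64(254), np.int64(254), np.int64(254), np.int64(254), np.int64(254), np.int64(254), np.int64(254), np.int64(254), np.int64(254), np.int64(254), np.int64(254), np.int64(254), np.int64(254), np.int64(254), np.int64(254), np.int64(254), np.int64(254), np.int64(254), np.int64(254), np.int64(254), np.int64(253), np.int64(244), np.int64(187), np.int64(117), np.int64(96), np.int64(115), np.int64(168), np.int64(224), np.int64(241), np.int64(234), np.int64(191), np.int64(130), np.int64(96), np.int64(103), np.int64(154), np.int64(201), np.int64(220), np.int64(223), np.int64(223), np.int64(224), np.int64(224), np.int64(223), np.int64(223), np.int64(224), np.int64(223), np.int64(223), np.int64(223), np.int64(223), np.int64(223), np.int64(223), np.int64(223), np.int64(223), np.int64(222), np.int64(223), np.int64(223), np.int64(223), np.int64(223), np.int64(224), np.int64(228), np.int64(237), np.int64(246), np.int64(247), np.int64(230), np.int64(163), np.int64(103), np.in
[... 10518 characters left out ...]
12), np.int64(113), np.int64(113), np.int64(113), np.int64(111), np.int64(112), np.int64(112), np.int64(112), np.int64(112), np.int64(112), np.int64(112), np.int64(113), np.int64(112), np.int64(112), np.int64(114), np.int64(112), np.int64(112), np.int64(112), np.int64(113), np.int64(112), np.int64(111), np.int64(113), np.int64(114), np.int64(113), np.int64(113), np.int64(112), np.int64(111), np.int64(113), np.int64(111), np.int64(113), np.int64(111), np.int64(112), np.int64(112), np.int64(113), np.int64(112), np.int64(113), np.int64(113), np.int64(108), np.int64(104), np.int64(91), np.int64(83), np.int64(79), np.int64(79), np.int64(79), np.int64(79), np.int64(79), np.int64(77), np.int64(76)]
```

View pics/w2c.png

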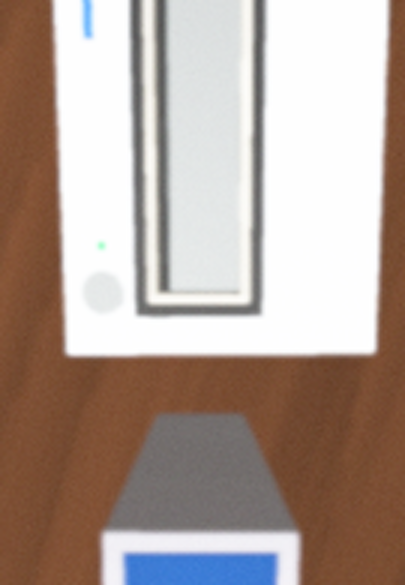

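```bash
python3 - <<'E'
from h import *
c=cam('wrist');o=observe();Rt=R.from_euler('xyz',o['tool_rot']).as_matrix();p=np.array(o['tool_pos']);T=c['T_tool_cam']
tool=lambda at,z:np.round(1e3*(Rt.T@(atz(c,at,z)-p)),1)
for n,at,z in [('slotL20',(20,258.2),.075),('slotR20',(20,302.5),.075),('slotL80',(80,259.6),.075),('slotR80',(80,301.7),.075),('slot near',(104.7,281),.075),('dock near',(118,281),.075),
 ('dockL20',(20,233),.075),('dockR20',(20,343.7),.075)]: print(n,tool(at,z))
zb=p[2]-.098;zt=zb+.147
for n,at,z in [('bot edge',(137.5,281),zb),('botL',(142,265),zb+.003),('botR',(142,297.5),zb+.003),('topedge',(176.5,281),zt),('d155L',(155,258.8),.18),('d155R',(155,304),.18)]: print(n,tool(at,z))
E
```

```text
slotL20 [136.7 -17.9 149.7]
slotR20 [136.7  16.3 149.7]
slotL80 [ 92.9 -17.5 149.7]
slotR80 [ 92.9  16.4 149.7]
slot near [ 73.8  -0.2 149.7]
dock near [ 63.2  -0.2 149.7]
dockL20 [136.6 -37.3 149.7]
dockR20 [136.7  48.1 149.7]
bot edge [51.8 -0.2 98. ]
botL [ 49.  -11.3  95. ]
botR [49.  11.2 95. ]
topedge [ 52.7  -0.2 -49. ]
d155L [ 46.7 -12.7  44.7]
d155R [46.8 12.7 44.7]
```

```bash
python3 -m inch '[[[20,-0.6,0,0],[35,0,0,0],[35,0,0,0],[26,0,0,0],[15,0,0,0],[0,0,0,0],[0,0,15,0],[0,0,20,0],[0,0,10,0],[0,0,0,0]]]'
python3 - <<'E'
from h import *
c=cam('scene');t=cam('top');o=observe();print(o['tool_pos'],o['tool_rot'],o['contact_force'])
a=cv2.resize(c['img'][70:190,190:310],None,fx=4.5,fy=4.5,interpolation=cv2.INTER_CUBIC)
cv2.imwrite('pics/s2.png',a)
p=np.array(o['tool_pos']);Rt=R.from_euler('xyz',o['tool_rot']).as_matrix()
E
```

```text
time: 9.62
tool_pos: [0.5067, -0.184, 0.1785]
tool_rot: [-3.14, -0.002, 1.876]
contact_force: [0.4, -1.6, -4.1]
opening: 0.0193
[ 0.50742831 -0.18417576  0.17992718] [3.14113923e+00 4.18975363e-04 1.87644958e+00] [ 0.05203412 -0.07775964 -3.95950347]
```

View pics/s2.png

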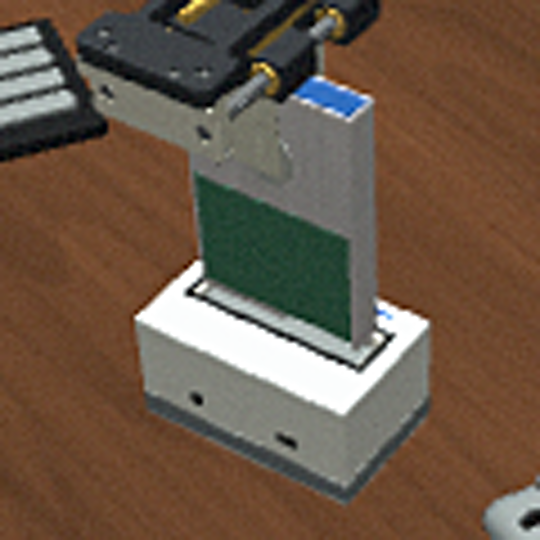

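The drive is square over the slot with its board to the port side, so the label faces front. I'll lower it in watched steps.

```bash
python3 -m inch '[[[0,0,4,0],[0,0,4,0],[0,0,2,0],[0,0,0,0]]]'
python3 -m inch '[[[0,0,4,0],[0,0,3,0],[0,0,3,0],[0,0,0,0]]]'
```

```text
time: 10.22
tool_pos: [0.507, -0.1836, 0.1696]
tool_rot: [-3.141, -0.0, 1.877]
contact_force: [0.0, -0.7, -3.9]
opening: 0.0196
time: 10.72
tool_pos: [0.5071, -0.1839, 0.1597]
tool_rot: [3.142, 0.0, 1.877]
contact_force: [-0.8, -0.1, 0.7]
opening: 0.0201
```

```bash
python3 -m inch '[[[0,0,3,0],[0,0,3,0],[0,0,3,0],[0,0,0,0]]]'
python3 -m inch '[[[0,0,3,0],[0,0,3,0],[0,0,2,0],[0,0,0,0]]]'
```

```text
time: 11.22
tool_pos: [0.5064, -0.1837, 0.15]
tool_rot: [-3.14, -0.001, 1.877]
contact_force: [-2.5, -1.9, -1.2]
opening: 0.0202
time: 11.72
tool_pos: [0.5068, -0.1836, 0.1423]
tool_rot: [-3.141, -0.001, 1.877]
contact_force: [-3.5, -1.1, -3.3]
opening: 0.0197
```

```bash
python3 -m inch '[[[0,0,3,0],[0,0,3,0],[0,0,2,0],[0,0,0,0]]]'
python3 -m inch '[[[0,0,2,0],[0,0,2,0],[0,0,1,0],[0,0,0,0]]]'
```

```text
time: 12.22
tool_pos: [0.5066, -0.1837, 0.1342]
tool_rot: [-3.14, -0.001, 1.877]
contact_force: [-3.0, -2.1, -4.3]
opening: 0.0199
time: 12.72
tool_pos: [0.507, -0.1837, 0.1296]
tool_rot: [-3.141, -0.0, 1.877]
contact_force: [-2.7, -1.0, -3.0]
opening: 0.02
```

```bash
python3 -m inch '[[[0,0,1,0],[0,0,1,0],[0,0,1,0],[0,0,0,0],[0,0,0,0]]]'
python3 -m inch '[[[0,0,1,0],[0,0,0,0],[0,0,0,0]]]'
python3 -m inch '[[[0,0,1,0],[0,0,0,0],[0,0,0,0]]]'
```

```text
time: 13.35
tool_pos: [0.507, -0.1837, 0.1266]
tool_rot: [-3.141, -0.0, 1.877]
contact_force: [-2.9, -1.3, -3.8]
opening: 0.0201
time: 13.72
tool_pos: [0.5072, -0.1837, 0.1259]
tool_rot: [3.141, 0.0, 1.877]
contact_force: [-3.0, -0.7, -2.3]
opening: 0.0198
time: 14.1
tool_pos: [0.5073, -0.1838, 0.1251]
tool_rot: [3.141, 0.0, 1.877]
contact_force: [-2.4, -0.0, 2.8]
opening: 0.0197
```

Contact has begun (about +6 N over the weight). I'll continue in 1 mm steps.

```bash
python3 -m inch '[[[0,0,1,0],[0,0,0,0],[0,0,0,0]]]'
python3 -m inch '[[[0,0,1,0],[0,0,0,0],[0,0,0,0]]]'
```

```text
time: 14.48
tool_pos: [0.5073, -0.1838, 0.1243]
tool_rot: [3.141, 0.001, 1.877]
contact_force: [-3.6, 0.9, 6.8]
opening: 0.0197
time: 14.85
tool_pos: [0.5074, -0.1839, 0.1237]
tool_rot: [3.141, 0.001, 1.877]
contact_force: [-3.9, -0.1, 8.9]
opening: 0.0197
```

```bash
python3 -m inch '[[[0,0,0.7,0],[0,0,0,0],[0,0,0,0]]]'
python3 -m inch '[[[0,0,0.7,0],[0,0,0,0],[0,0,0,0]]]'
```

```text
time: 15.22
tool_pos: [0.5074, -0.1839, 0.1232]
tool_rot: [3.14, 0.001, 1.877]
contact_force: [-4.2, 0.2, 11.1]
opening: 0.0196
time: 15.6
tool_pos: [0.5075, -0.184, 0.1227]
tool_rot: [3.14, 0.001, 1.877]
contact_force: [-5.3, -0.3, 10.7]
opening: 0.0198
```

```bash
python3 -m inch '[[[0,0,0.7,0],[0,0,0,0],[0,0,0,0]]]'
python3 -m inch '[[[0,0,0.7,0],[0,0,0,0],[0,0,0,0]]]'
```

```text
time: 15.98
tool_pos: [0.5075, -0.1841, 0.1215]
tool_rot: [3.14, 0.001, 1.877]
contact_force: [-4.0, -1.9, 5.1]
opening: 0.0198
time: 16.35
tool_pos: [0.5076, -0.1841, 0.121]
tool_rot: [3.14, 0.001, 1.877]
contact_force: [-4.0, -1.4, 10.2]
opening: 0.0201
```

The force dropped from 11 to 5 N (the click), then rose stiffly. One small press should confirm the floor.

```bash
python3 -m inch '[[[0,0,0.8,0],[0,0,0,0],[0,0,0,0]]]'
python3 -m inch '[[[0,0,0.8,0],[0,0,0,0],[0,0,0,0]]]'
```

```text
time: 16.73
tool_pos: [0.5076, -0.1842, 0.1206]
tool_rot: [3.14, 0.002, 1.877]
contact_force: [-4.5, -0.7, 11.7]
opening: 0.0198
time: 17.1
tool_pos: [0.5076, -0.1842, 0.1201]
tool_rot: [3.14, 0.002, 1.877]
contact_force: [-5.3, -0.0, 15.1]
opening: 0.0202
```

```bash
python3 -m inch '[[[0,0,-1.0,0],[0,0,-1,0],[0,0,0,0],[0,0,0,0]]]'
python3 -m inch '[[[0,0,0,0],[0,0,0,0],[0,0,0,0],[0,0,0,0],[0,0,0,0]]]' 0.0
python3 -m inch '[[[0,0,-10,0],[0,0,-20,0],[0,0,-30,0],[0,0,-30,0],[0,0,-30,0],[0,0,0,0]]]'
python3 - <<'E'
from h import *
o=observe();print(o['tool_pos'],o['contact_force'])
c=cam('scene');print([(d['at'],d['conf']) for d in place_of('scene','blue_drive_center')])
cv2.imwrite('pics/s3.png',cv2.resize(c['img'][70:190,190:310],None,fx=4.5,fy=4.5,interpolation=cv2.INTER_CUBIC))
for s in (.075+.0235+.0735,.18): print(proj(c,(.5075,-.184,s)))
t=cam('top');H,S,V=cv2.split(cv2.cvtColor(t['img'],cv2.COLOR_BGR2HSV))
m=((H>100)&(H<125)&(S>120)&(V>100)).astype(np.uint8);m[:,:330]=0;m[:180]=0;m[300:]=0;m[:,460:]=0
print(m.sum())
E
```

```text
time: 17.6
tool_pos: [0.5076, -0.1842, 0.1212]
tool_rot: [3.14, 0.001, 1.877]
contact_force: [-4.0, -1.1, 7.2]
opening: 0.02
time: 18.23
tool_pos: [0.5072, -0.1837, 0.1202]
tool_rot: [3.141, -0.0, 1.877]
contact_force: [-0.0, 0.6, 0.3]
opening: 0.0462
time: 18.98
tool_pos: [0.5082, -0.1843, 0.2434]
tool_rot: [3.137, 0.004, 1.877]
contact_force: [-0.6, 0.3, -0.1]
opening: 0.0462
[ 0.50823952 -0.18429891  0.24337832] [-0.56638107  0.29526379 -0.09768448]
[([242.7, 415.8], 0.96), ([131.9, 253.5], 0.76), ([294.0, 262.5], 0.59)]
[107.09474898 250.77007123]
[104.20022687 250.58122852]
512
```

View pics/s3.png

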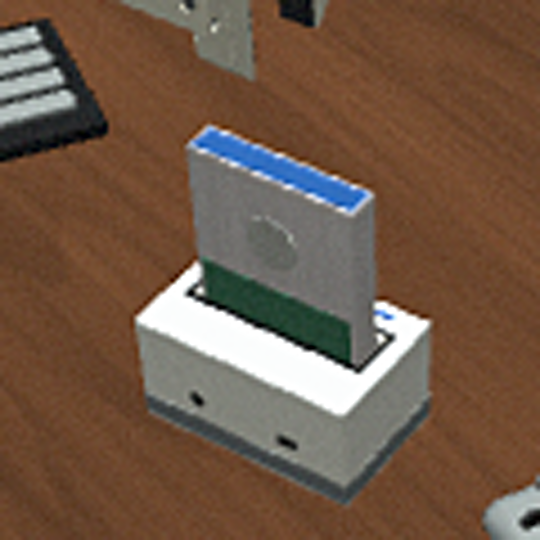

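The drive stands upright in the dock. Its top centre is at about row 107.8, against 107.1 predicted for home, and nothing nearby has moved. Handing in.

```bash
python3 -c "
from cell import *
print(observe()['time']);print(hand_in())"
```

```text
19.125
the job is handed in; nothing more can be done
None
```

The blue-label drive is out of its stand and in the docking station, label to the front. I pressed it home, let go, backed the gripper away and handed the job in at about 19 s of the 50 s allowed. `hand_in()` gives no verdict, so I don't know the official result.

- **Flap:** it gave about 5 N of resistance on the way in, and a sideways push of 3–4 N followed, as expected from the flap leaning on the drive. I did not measure the flap angle itself.
- **Seating:** the upward force rose to about 11 N, dropped to 5 N at the click, then climbed again on the slot's floor. I stopped at 15 N, which is roughly 19 N of push with the drive's weight, so it was not forced.
- **Last picture:** the drive stands upright and released. Its top centre is within about 1 pixel in height (2 to 3 mm) of where a fully home drive should be. That is too coarse to prove the 25 mm limit by itself; the click and final tool height (bottom about 22 mm, floor sunk to about 22 mm) agree with it.
- **Checks that fell short:** the dock-slot and blade networks found nothing in the wrist view, so I measured edges there instead. In the last scene picture I checked only the area around the dock, not the red drive, tube, roll or mouse. I felt no unexpected contact during the moves.

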